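# Set the length stop on the gauge

## Robot

A 6-joint arm with a two-finger parallel gripper is mounted at the origin on a cart in front of the work surface, level with it; the furniture and walls round the work are solid. World frame = base frame: x ahead of the robot, y to its left, z up, the work surface at z = 0. Lengths are in m, angles in rad, forces in N, time in s.
With the tool pointing down it reaches from about 0.4 to 0.925 m from the base axis. Payload 3.4 kg.
Tool frame: the origin (TCP) lies midway between the tips of the shut fingers; the grasp point (between the pads) lies 19 mm behind it; z points along the fingers, y is the line along which they close (so a half turn about z gives the same grasp; the last joint's range is limited). The gripper opens to 85 mm and grips with 20 to 120 N. Pads are 22 mm wide; open, the fingers measure 114 mm over their backs; the gripper's body (76 mm by 85 mm) begins 54 mm behind the grasp point. The pads swing forward as they close: fully open they stand 13 mm farther back than shut.
Start: joints at [-1.417, 0.307, 1.506, -0, 1.328, -0.073], TCP at [0.129, -0.56, 0.231] pointing down, gripper open.
Joint ranges: [-3.12, 3.12], [-1.05, 2.28], [0.14, 2.33], [-1.42, 4.57], [0.1, 2.73], [-2.68, 2.68]. Speed limits (rad/s): [2.57, 2.57, 3.14, 3.14, 3.14, 3.14].

## Interface

Orientations are given as a unit quaternion [x, y, z, w].
In Python, from plant import bot, eyes gives the robot as it stands.
- The arm moves only by the shell command python3 -m handwheel 'ROWS' [FORCE]. ROWS is a JSON object of lists of equal length, an entry for each row: "slide": the shift along the tool's x, y, z in m, a list of three; "yaw": the turn about the tool's z in degrees; "claw": the finger opening in m, from 0 to 0.0854. A call has 1 to 8 rows; each row shifts and turns the commanded pose from where the row before left it, along the tool's axes as they then stand; what a row does not reach is not made up. A row lasts 1/8 s, in which the tool goes at most 62.5 mm and 10.7 degrees, less where a joint would pass 70% of its speed; a pose out of reach is approached as far as the arm can. A call is refused whole if a number of a shift passes 0.0625 or a number of a turn 10.7, either way. A call with a gripper value outside its range is refused whole. The fingers move at their own pace and stop on an object; FORCE is the grip in N (left out, the last holds). Time passes only in rows, so rows that do not move let the fingers close. It gives the time, the measured TCP pose, the force, the opening and the grip force at its end, in the units of the state.
- bot.get_state(): the state, without advancing time (a new reading comes with each control period).
- eyes.camera(name): name is "scene" or "top" or "wrist"; returns a dict with "frame" (384x512x3 uint8, red, green, blue), "fx", "fy", "cx", "cy" (pixels), "xyz" and "orientation" of the camera in the world; the wrist camera has in their place "mount" (4x4, takes a point from camera to tool coordinates, whose origin is the TCP and whose axes are the flange's). Camera axes: x right, y up, looking along -z (the intrinsics and any distortion apply to the point x, -y, -z); pixel columns grow to the right and rows downward; lengths in m; the calibration is good to about 2 mm. A picture is of the moment at which its call begins: read the wrist's pose just before it. There is no depth.
- bot.sign_off(): hands the job in; it is judged then, once.
The state is a dict: "time": time; "joint_pos": joint angles; "dq": joint speeds; "tau": joint torques, N m; "tool_pos": TCP position; "orientation": TCP orientation; "force": force on the tool from outside, world axes, zero at the start; "torque": the same for the moment, N m; "finger_gap": opening from 0.0 (shut) to 1.0 (fully open); "gripper_force": force on a finger pad.
Only numpy, scipy, OpenCV 4.12 (cv2) and the standard library are available. Lean on these libraries where they do the work, as an engineer would, in place of code of your own. Each camera call takes 0.05 s, during which the arm holds its last target. There are 200 camera calls.

## Task

On the two-rod length gauge, slide the carriage with the upright flat fin along the rods until its pointer is in line with the thin ball-headed pin standing on the scale strip, then let go of it. The flat low marker is for another job, and the carriage with the round knob stays where it is.

Things in the scene. Friction and masses are not known exactly. Their poses are not given: they have to be found in the camera images.
- gauge: The length gauge, fixed: grey base 130 x 440 x 12 mm, two steel rods along y between end blocks (58 mm high), a scale strip on the robot's side. Origin: underneath the rods' centre line, midway along, on the worktop. Axes: y along the rods to the robot's left, x across them away from the robot, z up. Both carriages slide along y only. Two desk lamps hang over the space behind it.
- stop_grip (a point): Middle of the fin on the carriage to slide (black block 80 x 46 x 26 mm), 86 mm above the worktop. Fin: aluminium, upright, 40 mm across the rods, 14 mm thick along them, from 49 to 106 mm high. A steel pointer on the block's robot side is at the same y. Starts near the rods' left end, travels up to 220 mm to -y, friction about 2 N, stays where left. Axes as the gauge's.
- pin_marker: The mark to set to: steel pin 6 mm thick with a 14 mm ball head, 39 mm tall, fixed on the scale strip 72 mm to the robot's side of the rods' centre line. Origin: middle of its underside, 18 mm above the worktop; axes as the gauge's. The pointer is in line when fin and pin have the same place along the gauge's y. Not this one: a low flat marker, 18 x 26 x 10 mm, left or right of it on the strip.
- knob_top (a point): Top centre of the round knob (32 mm across, 76 mm above the worktop) on the other carriage, near the right end of the same rods. It slides too but is to be left alone; always more than 90 mm from the pin along the rods.

How it is judged:
By the outcome, as a careful person would: the job done as asked, in the order asked, and still so for the second after the job is handed in, with the robot touching nothing.
It also fails if it takes over 32 s, if anything falls off the work surface, if the arm or the gripper's body presses on something with over 40 N, if the wrist force passes 120 N, or if a joint passes its speed limit or range.

## Working session

There is one attempt and no reset: what is moved stays moved. The work goes in short steps, Python scripts to look and compute and a shell command to move; the robot and the scene stay as the last step left them, time stands still between calls to the robot, and variables do not carry over. Pictures are saved under pics/ and viewed, at most 10 in all, crops included, and the job is handed in when it is done.

```bash
mkdir -p pics; python3 - <<'E'
from plant import bot, eyes
import cv2,numpy as np
s=bot.get_state();print(s)
ims=[]
for n in("scene","top"):
    c=eyes.camera(n);print({k:v for k,v in c.items() if k!="frame"})
    cv2.imwrite(f"pics/{n}0.png",c["frame"][...,::-1])
E
```

```text
{'time': 0.0, 'joint_pos': array([-1.41750662e+00,  3.07591615e-01,  1.50767071e+00, -9.52538231e-06,
        1.32840037e+00, -7.34964071e-02]), 'dq': array([-8.03305693e-05, -1.97437904e-03,  1.01665467e-03, -1.65082306e-03,
        1.40173188e-03,  1.50586497e-03]), 'tau': array([ 2.22891176e-03, -4.57556891e+01, -2.51913697e+01,  4.24682385e-04,
        1.31853684e-02, -5.96451528e-07]), 'tool_pos': array([ 0.1291552 , -0.55959216,  0.23037139]), 'orientation': array([ 9.93577231e-01,  1.13151293e-01, -4.59014768e-05, -1.03401217e-03]), 'force': array([ 0.18667225,  0.38241407, -0.23870064]), 'torque': array([ 0.00178138,  0.00843783, -0.03847629]), 'gripper_force': 0.0, 'finger_gap': 0.9985772802926817}
{'fx': 360.23282730528297, 'fy': 360.23282730528297, 'cx': 257.54862654129715, 'cy': 185.14461950582728, 'xyz': array([0.19481236, 0.51980571, 0.6996957 ]), 'orientation': array([-0.08655634,  0.3619384 ,  0.89587627, -0.24272268])}
{'fx': 348.44505583972705, 'fy': 348.44505583972705, 'cx': 258.74886925979774, 'cy': 190.8692170083328, 'xyz': array([0.37917841, 0.02100544, 0.94249637]), 'orientation': array([ 0.04305229, -0.05460616, -0.69725767,  0.71343985])}
```

View pics/top0.png

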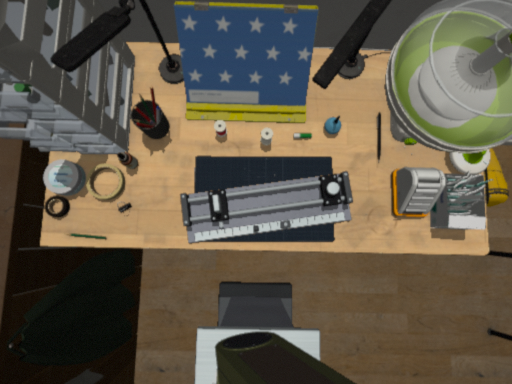

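View pics/scene0.png

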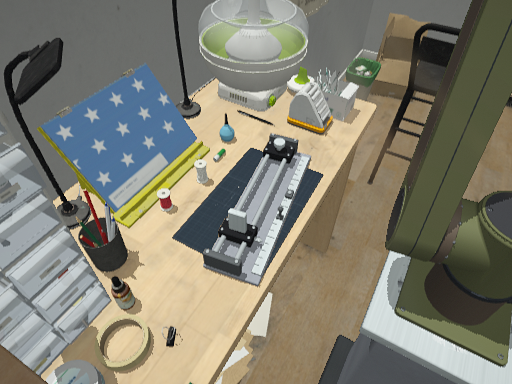

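The top view shows the gauge with the fin carriage near (217,207), the knob near (333,188), and strip markers near (257,226) and (285,224). I'll enlarge both views to tell the markers apart.

```bash
python3 - <<'E'
import cv2,numpy as np
a=cv2.imread("pics/top0.png")[165:250,175:360];b=cv2.imread("pics/scene0.png")[125:290,195:325]
a=cv2.resize(a,None,fx=4,fy=4,interpolation=cv2.INTER_CUBIC)
b=cv2.resize(b,None,fx=3.6,fy=3.6,interpolation=cv2.INTER_CUBIC)
cv2.imwrite("pics/topc.png",a);cv2.imwrite("pics/scenec.png",b);print(a.shape,b.shape)
E
```

```text
(340, 740, 3) (594, 468, 3)
```

View pics/topc.png

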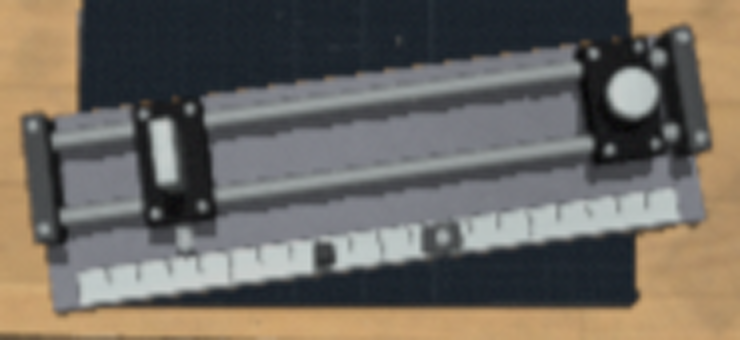

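View pics/scenec.png

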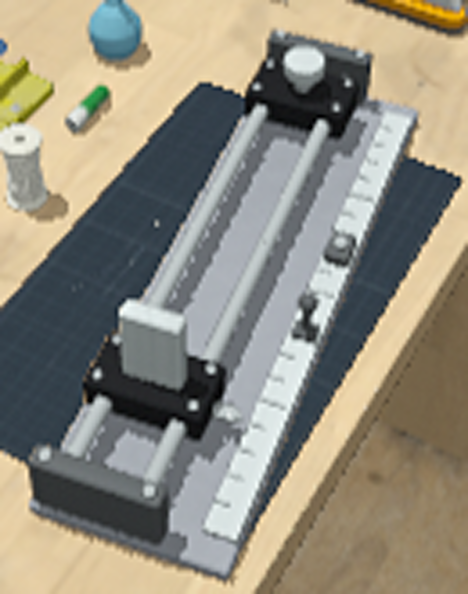

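The pin (upright with a ball) is the marker nearer the fin: top pixel (256,229), scene (280.6,208.3). The flat marker is the farther one. Next I'll compute positions.

```bash
cat > h.py <<'E'
import numpy as np
from scipy.spatial.transform import Rotation as R
T=dict(f=348.44505583972705,c=(258.74886925979774,190.8692170083328),p=np.array([0.37917841,0.02100544,0.94249637]),q=[0.04305229,-0.05460616,-0.69725767,0.71343985])
S=dict(f=360.23282730528297,c=(257.54862654129715,185.14461950582728),p=np.array([0.19481236,0.51980571,0.6996957]),q=[-0.08655634,0.3619384,0.89587627,-0.24272268])
def ray(C,u,v):
    d=R.from_quat(C["q"]).apply([(u-C["c"][0])/C["f"],-(v-C["c"][1])/C["f"],-1]);return C["p"],d
def plane(C,u,v,z):
    p,d=ray(C,u,v);return p+d*(z-p[2])/d[2]
E
python3 - <<'E'
from h import *
t=lambda x,y:(175+x/4-.4,165+y/4-.4)
s=lambda x,y:(195+x/3.6-.4,125+y/3.6-.4)
for n,a,b,z in(("pin",(324,255),(308,299),.05),("fin",(165,150),(153,311),.106),("knob",(632,93),(306,56),.076)):
    print(n,plane(T,*t(*a),z),plane(S,*s(*b),z))
a=plane(T,*t(63,138),.04);b=plane(T,*t(580,70),.04);c=plane(T,*t(63,215),.04);d=plane(T,*t(590,145),.04)
for p,q in((a,b),(c,d)): print(p,q,np.degrees(np.arctan2(*(q-p)[:2]))) 
E
```

```text
pin [0.40691826 0.01367022 0.05      ] [0.40980425 0.01104356 0.05      ]
fin [0.46590744 0.11126603 0.106     ] [0.46591287 0.1102503  0.106     ]
knob [ 0.51208157 -0.17806199  0.076     ] [ 0.51297576 -0.18130177  0.076     ]
[0.47901791 0.18477561 0.04      ] [ 0.53207676 -0.15209407  0.04      ] 171.04913021175983
[0.42912281 0.18234779 0.04      ] [ 0.48257247 -0.15852859  0.04      ] 171.08854134440418
```

```bash
python3 -m handwheel '{"slide":[[0,0,-0.04],[0.039,-0.033,0],[0.039,-0.033,0],[0.039,-0.033,0],[0.039,-0.033,0],[0.039,-0.033,0],[0.039,-0.033,0]],"yaw":[4,0,0,0,0,0,0],"claw":[0.085,0.085,0.085,0.085,0.085,0.085,0.085]}' 40
```

```text
time: 0.98
tool_pos: [0.3301, -0.3266, 0.271]
orientation: [0.997, 0.078, -0.0, -0.0]
force: [1.1, -0.9, 0.1]
finger_gap: 0.996
gripper_force: 0.0
```

```bash
python3 -m handwheel '{"slide":[[0.0253,-0.0514,0.009],[0.0253,-0.0514,0.009],[0.0253,-0.0514,0.009],[0.0253,-0.0514,0.009],[0.0253,-0.0514,0.009],[0.0253,-0.0514,0.009],[0.0253,-0.0514,0.009],[0.0253,-0.0514,0.009]],"yaw":[0,0,0,0,0,0,0,0],"claw":[0.085,0.085,0.085,0.085,0.085,0.085,0.085,0.085]}'; python3 - <<'E'
from plant import bot, eyes
import cv2,numpy as np
eyes.camera("wrist");eyes.camera("wrist")
s=bot.get_state();c=eyes.camera("wrist")
print(s["tool_pos"],s["orientation"]);print({k:v for k,v in c.items() if k!="frame"})
np.savez("w1.npz",p=s["tool_pos"],q=s["orientation"],M=c["mount"],k=[c["fx"],c["fy"],c["cx"],c["cy"]])
cv2.imwrite("pics/w1.png",c["frame"][...,::-1])
E
```

```text
time: 1.98
tool_pos: [0.4652, 0.1115, 0.1989]
orientation: [0.997, 0.079, -0.0, 0.0]
force: [1.6, -0.4, 0.6]
finger_gap: 0.996
gripper_force: 0.0
[0.46593161 0.11455966 0.19821399] [ 9.96695139e-01  8.12246251e-02 -1.54281631e-04 -1.15634105e-03]
{'fx': 328.3841446069741, 'fy': 328.3841446069741, 'cx': 255.87515697703216, 'cy': 187.84974591821126, 'mount': array([[ 6.56176315e-05,  9.61966386e-01,  2.73167838e-01,
         6.88783214e-02],
       [ 9.99999812e-01,  1.03309323e-04, -6.04015892e-04,
        -7.58669334e-04],
       [-6.09263769e-04,  2.73167826e-01, -9.61966199e-01,
        -1.42994700e-01],
       [ 0.00000000e+00,  0.00000000e+00,  0.00000000e+00,
         1.00000000e+00]])}
```

View pics/w1.png

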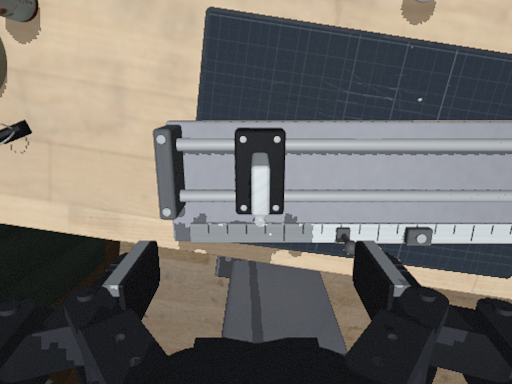

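The wrist view shows the fin's top face near (260,190), the pin's ball near (348,247) with its foot at (343,233), and the flat marker at (420,237). I'll measure these with masks.

```bash
python3 - <<'E'
import cv2
im=cv2.imread("pics/w1.png")
a=cv2.resize(im[115:260,225:440],None,fx=3.7,fy=3.7,interpolation=cv2.INTER_CUBIC);cv2.imwrite("pics/w1c.png",a)
from plant import bot
for i in range(2): s=bot.get_state();print(s["tool_pos"],s["orientation"])
E
```

```text
[0.46498728 0.11206594 0.19840185] [ 9.96720786e-01  8.09137131e-02 -7.99589176e-04 -8.31865321e-05]
[0.46498728 0.11206594 0.19840185] [ 9.96720786e-01  8.09137131e-02 -7.99589176e-04 -8.31865321e-05]
```

View pics/w1c.png

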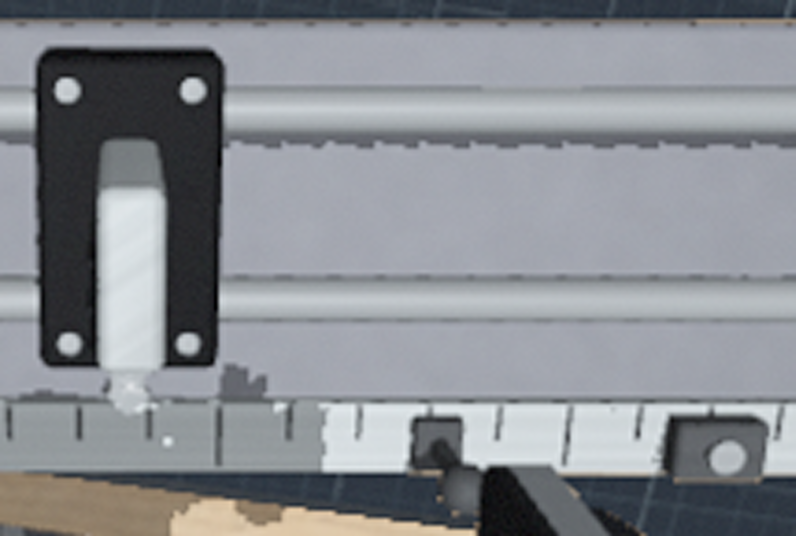

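Enlarged: the fin's top face is centred at (131.5,277), the pin's foot at (437.5,441), its ball at (463,490), and the flat marker at (716,447).

```bash
cat > w.py <<'E'
from h import *
def wp(f,u,v,z):
    d=np.load(f);A=R.from_quat(d["q"]);M=d["M"];k=d["k"]
    o=A.apply(M[:3,3])+d["p"];r=A.apply(M[:3,:3]@[(u-k[2])/k[0],-(v-k[3])/k[1],-1]);return o+r*(z-o[2])/r[2]
yax=np.array([-np.sin(np.radians(9.1)),np.cos(np.radians(9.1)),0])
E
python3 - <<'E'
from w import *
g=lambda x,y:(225+x/3.7-.4,115+y/3.7-.4)
for n,a,z in(("fin",(131.5,277),.106),("foot",(437.5,441),.024),("ball",(463,490),.05),("rodL",(230,110),.04),("rodR",(780,112),.04)):
    p=wp("w1.npz",*g(*a),z);print(n,p,p@yax)
d=np.load("w1.npz");print(d["p"]@yax)
E
```

```text
fin [0.4671269  0.11236975 0.106     ] 0.037075558407347955
foot [0.4103443  0.01429768 0.024     ] -0.05078153794660166
ball [0.40798123 0.0136155  0.05      ] -0.05108138792124546
rodL [0.49495319 0.09151724 0.04      ] 0.01208455132986924
rodR [ 0.51660945 -0.04327547  0.04      ] -0.12443674851374019
0.03942694727669753
```

```bash
python3 -m handwheel '{"slide":[[0.002,0,0.044],[0,0,0.044],[0,0,0.035],[0,0,0.008],[0,0,0],[0,0,0],[0,0,0],[0,0,0]],"yaw":[0,0,0,0,0,0,0,0],"claw":[0.085,0.085,0.085,0.085,0.005,0.005,0.005,0.005]}' 40; python3 -m handwheel '{"slide":[[0,0,0],[0,0,0],[0,0,0],[0,0,0]],"yaw":[0,0,0,0],"claw":[0.005,0.005,0.005,0.005]}' 40
```

```text
time: 3.12
tool_pos: [0.4678, 0.1102, 0.0693]
orientation: [0.997, 0.078, 0.001, -0.0]
force: [-3.1, -1.1, 5.6]
finger_gap: 0.16
gripper_force: 39.4
time: 3.62
tool_pos: [0.4678, 0.1102, 0.0693]
orientation: [0.997, 0.079, 0.001, -0.0]
force: [-0.6, -0.1, 6.6]
finger_gap: 0.159
gripper_force: 39.6
```

```bash
python3 -m handwheel '{"slide":[[0,0.014,0],[0,0.018,0],[0,0.018,0],[0,0.018,0],[0,0.014,0],[0,0.006,0],[0,0,0],[0,0,0]],"yaw":[0,0,0,0,0,0,0,0],"claw":[0.005,0.005,0.005,0.005,0.005,0.005,0.005,0.005]}'; python3 - <<'E'
from plant import bot, eyes
import cv2,numpy as np
s=bot.get_state();c=eyes.camera("wrist")
np.savez("w2.npz",p=s["tool_pos"],q=s["orientation"],M=c["mount"],k=[c["fx"],c["fy"],c["cx"],c["cy"]])
print(s["tool_pos"],s["orientation"],s["force"])
cv2.imwrite("pics/w2.png",c["frame"][...,::-1])
c=eyes.camera("top");cv2.imwrite("pics/t2.png",c["frame"][...,::-1])
E
```

```text
time: 4.62
tool_pos: [0.482, 0.0225, 0.0693]
orientation: [0.997, 0.079, 0.001, 0.001]
force: [-0.1, -1.9, 5.2]
finger_gap: 0.162
gripper_force: 39.5
[0.48199957 0.02250992 0.06932999] [9.96890477e-01 7.87865043e-02 1.31219394e-03 5.84849446e-04] [-0.10584814 -1.87264306  5.24738921]
```

View pics/w2.png

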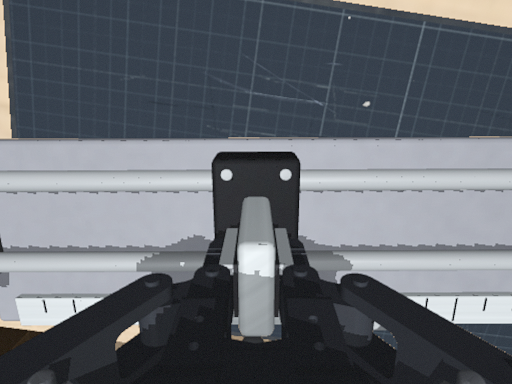

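The wrist view shows the fin held centred at column 256, with the pin hidden below the gripper. I'll release, rise and check.

```bash
python3 -m handwheel '{"slide":[[0,0,0],[0,0,0],[0,0,0],[0,0,-0.01],[0,0,-0.04],[0,0,-0.04],[0,0,-0.04],[0,0,0]],"yaw":[0,0,0,0,0,0,0,0],"claw":[0.06,0.06,0.06,0.06,0.085,0.085,0.085,0.085]}'; python3 - <<'E'
from plant import bot, eyes
import cv2,numpy as np
for i in range(3): eyes.camera("wrist")
s=bot.get_state();c=eyes.camera("wrist")
np.savez("w3.npz",p=s["tool_pos"],q=s["orientation"],M=c["mount"],k=[c["fx"],c["fy"],c["cx"],c["cy"]])
print(s["time"],s["tool_pos"],s["orientation"],s["force"])
im=c["frame"][...,::-1]
cv2.imwrite("pics/w3.png",cv2.resize(im[110:270,160:360],None,fx=3.7,fy=3.7,interpolation=cv2.INTER_CUBIC))
E
```

```text
time: 5.72
tool_pos: [0.4835, 0.023, 0.2022]
orientation: [0.997, 0.078, 0.004, 0.0]
force: [0.6, 0.3, -0.6]
finger_gap: 0.995
gripper_force: 0.0
5.875 [0.48001976 0.02308086 0.19794534] [ 9.96920804e-01  7.84133367e-02 -5.05981850e-04 -6.30739164e-05] [-0.6022904  -0.45337952  0.14857906]
```

View pics/w3.png

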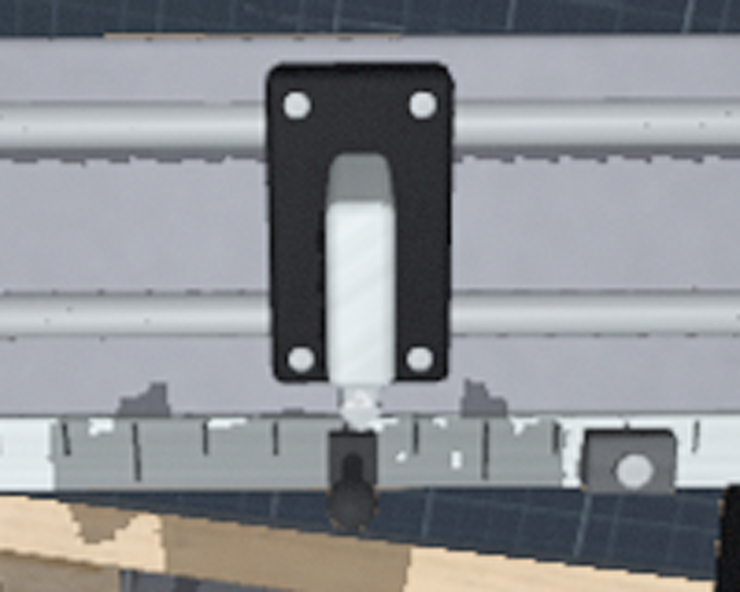

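The wrist view shows the fin and pointer at about column 360 and the pin foot/ball at about 352, so the fin is slightly past the pin. I'll compute the offset.

```bash
python3 - <<'E'
from w import *
g=lambda x,y:(160+x/3.7-.4,110+y/3.7-.4)
l=wp("w3.npz",*g(20,128.5),.04);r=wp("w3.npz",*g(720,122.5),.04);u=(l-r)/np.linalg.norm(l-r);print(np.degrees(np.arctan2(-u[0],u[1])))
for n,a,z in(("fin",(360.5,290),.106),("blockL",(299,232),.049),("blockR",(421,232),.049),("pointer",(360,410),.03),("foot",(352.5,460),.024),("ball",(353,505),.05)):
    p=wp("w3.npz",*g(*a),z);print(n,p@yax,p@u)
E
```

```text
9.486871557330945
fin -0.0533660216515827 -0.056603100786718485
blockL -0.03842385336149512 -0.041651969447373434
blockR -0.06849229557216613 -0.0717193472518017
pointer -0.05347223207197477 -0.05633211570897561
foot -0.05135792968783562 -0.05409982078483737
ball -0.05155179126280942 -0.054285170596215473
```

Fin is ~2.2 mm too far toward -y. Regrasp and nudge back.

```bash
python3 -m handwheel '{"slide":[[0,0,0.04],[0,0,0.044],[0,0,0.035],[0,0,0.011],[0,0,0],[0,0,0],[0,0,0],[0,0,0]],"yaw":[0,0,0,0,0,0,0,0],"claw":[0.06,0.06,0.06,0.06,0.005,0.005,0.005,0.005]}' 40; python3 -m handwheel '{"slide":[[0,0,0],[0,-0.0011,0],[0,-0.0011,0],[0,0,0],[0,0,0],[0,0,0],[0,0,0],[0,0,0]],"yaw":[0,0,0,0,0,0,0,0],"claw":[0.005,0.005,0.005,0.005,0.005,0.005,0.06,0.06]}'; python3 -m handwheel '{"slide":[[0,0,0],[0,0,-0.01],[0,0,-0.04],[0,0,-0.04],[0,0,-0.04],[0,0,0],[0,0,0]],"yaw":[0,0,0,0,0,0,0],"claw":[0.06,0.06,0.085,0.085,0.085,0.085,0.085]}'; python3 - <<'E'
from plant import bot, eyes
import cv2,numpy as np
s=bot.get_state();c=eyes.camera("wrist")
np.savez("w4.npz",p=s["tool_pos"],q=s["orientation"],M=c["mount"],k=[c["fx"],c["fy"],c["cx"],c["cy"]])
print(s["time"],s["tool_pos"],s["orientation"],s["force"])
im=c["frame"][...,::-1]
cv2.imwrite("pics/w4.png",cv2.resize(im[110:270,160:360],None,fx=3.7,fy=3.7,interpolation=cv2.INTER_CUBIC))
E
```

```text
time: 6.92
tool_pos: [0.482, 0.023, 0.0696]
orientation: [0.997, 0.079, 0.002, 0.0]
force: [-0.2, 0.1, 5.2]
finger_gap: 0.158
gripper_force: 40.5
time: 7.92
tool_pos: [0.4802, 0.0253, 0.0683]
orientation: [0.997, 0.078, -0.0, -0.0]
force: [0.1, 0.2, 0.4]
finger_gap: 0.575
gripper_force: 0.0
time: 8.8
tool_pos: [0.48, 0.0253, 0.1983]
orientation: [0.997, 0.078, -0.0, -0.0]
force: [0.1, 1.4, -0.6]
finger_gap: 0.996
gripper_force: 0.0
8.8 [0.47995018 0.02525932 0.19833504] [ 9.96920248e-01  7.84220276e-02 -5.87969112e-05 -2.03279771e-05] [ 0.13589112  1.42254839 -0.6372656 ]
```

View pics/w4.png

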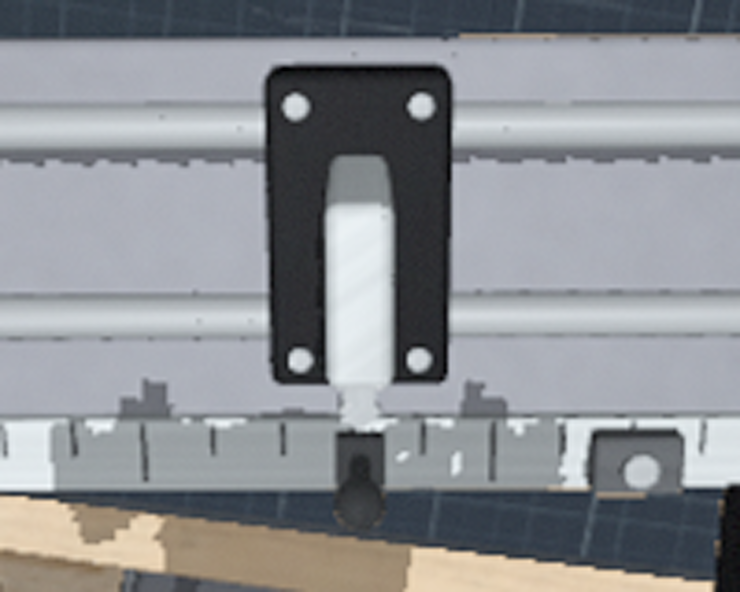

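The wrist view now shows the fin, pointer, pin foot and ball all at columns 359–360, within about 0.5 mm. The fin is released and the gripper is 9 cm clear, so I'm handing in.

```bash
python3 -c "
from plant import bot
print(bot.sign_off())"
```

```text
the job is handed in; nothing more can be done
None
```

The fin carriage's pointer is in line with the ball-headed pin to about 0.5 mm by the last wrist picture; I let go of it and handed the job in at about 9 s, without moving the knob carriage or the flat marker.

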